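Ready the scale for weighing yerba into the gourd

TASK

Ready the kitchen scale on the walnut shelf for weighing yerba into the gourd that stands on it: with a fingertip, tap the round power key to wake it, then the square unit key to change it to grams, then the long tare key to zero out the gourd. Press each key lightly and on its own until it gives, let it spring back before the next, and leave the timer key alone. Pick nothing up; the scale, its gourd and everything else stay where they stand, and the hand ends clear.

Things in the scene. Friction and masses are not known exactly. Their poses are not given: they have to be found in the camera images.
- scale: Loose black kitchen scale, 240 (x) by 250 (y) mm, 1.2 kg, on the shelf. Origin: centre of its underside; z up, x from the key deck (robot side) to the steel weighing plate (150 by 234 mm, top 34 mm up, x from -35 to +115 mm), y left along the keys. Deck 28 mm high: thin display window, then in front a row of four grey keys. A push over 30 N is heavy-handed.
- power_key_top (a point): Centre of the top face of the power key: round, 24 mm across, leftmost. At rest 7.5 mm above the scale's deck (35.5 mm above the scale's underside); in the scale's frame it lies at x = -88 mm, y = 90 mm. Axes as the scale's.
- power_key (a joint): How far the power key is pressed down, m: 0 = up, 0.006 = fully down (still 1.5 mm above the deck). Sprung: starts to move at 1.5 N, registers past 0.0015 m (3.8 N), meets its hard stop at 10.5 N, springs back by itself.
- timer_key_top (a point): Centre of the top face of the timer key: narrow bar, 24 mm along x by 10 mm along y, second from left seen from the robot. At rest 7.5 mm above the scale's deck (35.5 mm above the scale's underside); in the scale's frame it lies at x = -88 mm, y = 43 mm. Axes as the scale's.
- timer_key (a joint): How far the timer key is pressed down, m: 0 = up, 0.006 = fully down (still 1.5 mm above the deck). Sprung: starts to move at 1.5 N, registers past 0.0015 m (3.8 N), meets its hard stop at 10.5 N, springs back by itself.
- unit_key_top (a point): Centre of the top face of the unit key: square, 21 by 21 mm, third from left. At rest 7.5 mm above the scale's deck (35.5 mm above the scale's underside); in the scale's frame it lies at x = -88 mm, y = -6 mm. Axes as the scale's.
- unit_key (a joint): How far the unit key is pressed down, m: 0 = up, 0.006 = fully down (still 1.5 mm above the deck). Sprung: starts to move at 1.5 N, registers past 0.0015 m (3.8 N), meets its hard stop at 10.5 N, springs back by itself.
- tare_key_top (a point): Centre of the top face of the tare key: long bar, 20 mm along x by 50 mm along y, rightmost. At rest 7.5 mm above the scale's deck (35.5 mm above the scale's underside); in the scale's frame it lies at x = -88 mm, y = -75 mm. Axes as the scale's.
- tare_key (a joint): How far the tare key is pressed down, m: 0 = up, 0.006 = fully down (still 1.5 mm above the deck). Sprung: starts to move at 1.5 N, registers past 0.0015 m (3.8 N), meets its hard stop at 10.5 N, springs back by itself.
- scale_gourd: Small brown calabash gourd cup with a steel collar, 77 mm wide and 81 mm high, loose, 0.14 kg, standing on the scale's weighing plate about 45 mm behind the scale's centre. Origin: centre of its underside, z up. To be left standing there.
- shelf: Dark walnut floating shelf, 300 mm (x) by 1100 mm (y), its top 100 mm above the counter, fixed to a low tiled upstand along its far edge; at its left end a 150 mm wide, 162 mm high lid cubby. Origin: on the counter under the shelf's centre; y along the shelf to the left.
- lid_door_handle (a point): Knob of the small walnut swing door (146 by 146 mm) on the front of the cubby; the door hangs on its left edge, more or less ajar, and moves freely. To be left alone.
- round_gourd: Wide calabash gourd with steel collar, 93 mm wide, 88 mm high, loose on the shelf beside the scale. Origin: centre of underside.
- tall_gourd: Tall calabash gourd with steel collar, 86 mm wide, 113 mm high, loose on the shelf beside the scale. Origin: centre of underside.
- canister: Matte grey canister with ribbed twist cap, 96 mm wide, 149 mm high, loose on the shelf beside the scale. Origin: centre of underside.
- bombilla: Steel bombilla (drinking straw with spoon filter), 213 mm long, 8 mm thick, lying on the shelf front to the right of the scale. Origin: middle of its underside; x along it.
- sugar_jar: Glass jar with steel cap, 72 mm wide, 95 mm high, on the counter at the right. Origin: centre of underside.
- brush: Small brush lying on the counter in front of the shelf at the left. Origin: on its underside; x along it.
Things that resemble listed ones, but are neither listed nor needed, are in the scene too. What is shaped like the scale_gourd but blue, green or yellow is not meant.

How it is judged:
By the outcome, as a careful person would: the job done as asked, in the order asked, and still so for the second after the job is handed in, with the robot touching nothing.
It also fails if it takes over 38 s, if anything falls off the work surface, if the arm or the gripper's body presses on something with over 40 N, if the wrist force passes 120 N, or if a joint passes its speed limit or range.

ROBOT

A 6-joint arm with a two-finger parallel gripper is mounted at the origin on the work surface. World frame = base frame: x ahead of the robot, y to its left, z up, the work surface at z = 0. Lengths are in m, angles in rad, forces in N, time in s.
With the tool pointing down it reaches from about 0.275 to 0.85 m from the base axis. Payload 19 kg.
Tool frame: the origin (TCP) lies at the very end of the fingers, on their centre line; the grasp point (between the pads) lies 19 mm behind it; y points along the fingers, x is the direction in which the jaws open and shut, and the axes are right-handed (so a half turn about y gives the same grasp; the last joint's range is limited). The gripper opens to 85 mm and grips with 20 to 120 N. Pads are 22 mm wide; open, the fingers measure 114 mm over their backs; the gripper's body (76 mm by 85 mm) begins 54 mm behind the grasp point. The pads swing forward as they close: fully open they stand 13 mm farther back than shut.
Start: joints at [-1.29, 0.15, 1.437, -0, 1.554, -0.134], TCP at [0.232, -0.526, 0.231] pointing down, gripper open.
Joint ranges: [-2.8, 2.8], [-0.68, 2.1], [0.12, 2.68], [-1.39, 4.53], [0.16, 2.79], [-2.81, 2.81]. Speed limits (rad/s): [1.89, 1.89, 2.22, 3.01, 3.01, 3.01].

INTERFACE

Orientations are given as a 3x3 rotation matrix whose columns are the frame's x, y, z axes.
In Python, from bench import * gives the robot as it stands.
- The arm moves only by the shell command python3 -m jog 'ROWS' [FORCE]. ROWS is JSON, a list that holds one entry, the list of rows, each a list of 7 numbers: the shift along the world's x, y, z in mm, then the turn, a rotation vector about the world's x, y, z in degrees, then the finger opening in mm, from 0 to 85.4. In form: [[[x, y, z, rx, ry, rz, claw], ...]]. A call has 1 to 8 rows; each row shifts and turns the pose as measured when the row begins; what a row does not reach is not made up. A row lasts 1/8 s, in which the tool goes at most 62.5 mm and 10.7 degrees, less where a joint would pass 70% of its speed; a pose out of reach is approached as far as the arm can. A call with a gripper value outside its range is refused whole. The fingers move at their own pace and stop on an object; FORCE is the grip in N (left out, the last holds). Time passes only in rows, so rows that do not move let the fingers close. It gives the time, the measured TCP pose, the force and the opening at its end, in the units of the state.
- sense(): the state, without advancing time (a new reading comes with each control period).
- grab_frame(name): name is "scene" or "top" or "wrist"; returns a dict with "image" (420x560x3 uint8, red, green, blue), "range_z" (420x560 float32, m along the optical axis (not along the pixel's ray), 0 where there is no reading), "vfov" (degrees; the focal length in pixels is half the picture's height over the tangent of half this angle, whatever the lens; pixels are square), "cx", "cy" (the principal point, pixels), "dist_coeffs" ([k1, k2, p1, p2, k3] as OpenCV has them; the pictures are not rectified), "R" (3x3) and "t" (3): a world point X has camera coordinates R X + t; the wrist camera has in their place "hand_eye" (4x4, takes a point from camera to tool coordinates, whose origin is the TCP and whose axes are the tool frame's). Camera axes: x right, y down, z forward; pixel columns grow to the right and rows downward; lengths in m; the calibration is good to about 2 mm. A picture is of the moment at which its call begins: read the wrist's pose just before it.
- hand_in(): hands the job in, once; it reports no verdict.
The state is a dict: "clock": time; "joint_positions": joint angles; "joint_vel": joint speeds; "joint_efforts": joint torques, N m; "position": TCP position; "orientation": TCP orientation; "wrist_force": force on the tool from outside, world axes, zero at the start; "wrist_torque": the same for the moment, N m; "opening": opening from 0.0 (shut) to 1.0 (fully open).
Only numpy, scipy, OpenCV 4.12 (cv2) and the standard library are available. Lean on these libraries where they do the work, as an engineer would, in place of code of your own. Each camera call takes 0.05 s, during which the arm holds its last target.

## Working session

There is one attempt and no reset: what is moved stays moved. The work goes in short steps, Python scripts to look and compute and a shell command to move; the robot and the scene stay as the last step left them, time stands still between calls to the robot, and variables do not carry over. Pictures are saved under pics/ and viewed, and the job is handed in when it is done.

```bash
mkdir -p pics; python3 - <<'E'
from bench import *
import cv2
s=sense();print(s['clock'],s['position'],s['orientation'],s['opening'])
for n in ("scene","top"):
    f=grab_frame(n);cv2.imwrite(f"pics/{n}0.png",f["image"][:,:,::-1])
    print(n,f["vfov"],f["cx"],f["cy"],f["dist_coeffs"],f["R"],f["t"])
    import pickle;pickle.dump(f,open(n+".pkl","wb"))
E
```

```text
0.0 [ 0.23164912 -0.52601271  0.23069747] [[ 4.03000973e-01 -3.14289794e-04  9.15199496e-01]
 [-9.15198792e-01  1.14846538e-03  4.03001058e-01]
 [-1.17773405e-03 -9.99999291e-01  1.75195025e-04]] 1.0001247759904497
scene 44.75497340510341 281.78079272160875 203.72551535383107 [-0.04311867  0.          0.          0.          0.        ] [[ 0.6463332   0.76304601 -0.00376469]
 [ 0.60875834 -0.51860697 -0.60038329]
 [-0.46007247  0.38575587 -0.79970353]] [-0.32606791 -0.18230773  1.72279414]
top 54.339842880075835 282.24064858721124 222.7046249538439 [0.02622724 0.         0.         0.         0.        ] [[-0.00699249 -0.99956896  0.02851314]
 [-0.99847555  0.00541796 -0.05492916]
 [ 0.054751   -0.02885377 -0.99808306]] [-0.00681787  0.50124921  1.13583997]
```

View pics/scene0.png

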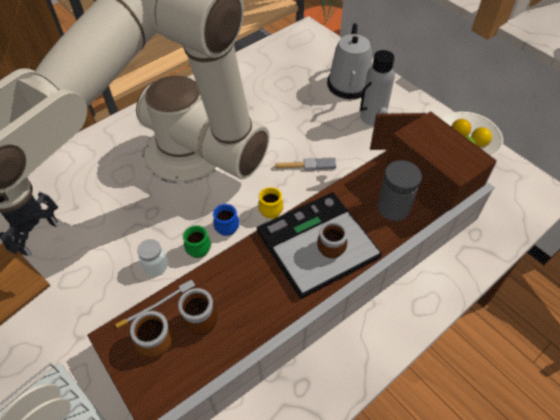

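View pics/top0.png

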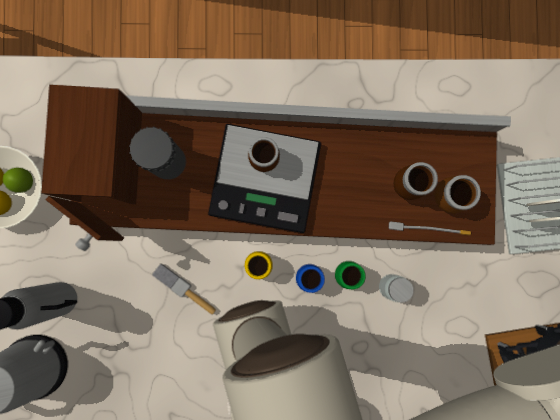

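The top view shows a single scale, with its four keys at about (223,205) round, (241,208) narrow, (261,212) square and (288,217) long. The brown gourd is on the plate at (263,153). Next I'll measure the keys.

```bash
cat > h.py <<'E'
import numpy as np,cv2
def cam(f):
    h=f["image"].shape[0];fl=h/2/np.tan(np.radians(f["vfov"])/2)
    return np.array([[fl,0,f["cx"]],[0,fl,f["cy"]],[0,0,1]]),np.array(f["dist_coeffs"],float)
def ray(f,px,z,R=None,t=None):
    K,d=cam(f);R=np.array(f["R"]) if R is None else R;t=np.array(f["t"]) if t is None else t
    u=cv2.undistortPoints(np.array(px,float).reshape(-1,1,2),K,d)[:,0]
    D=np.c_[u,np.ones(len(u))]@R; C=-R.T@t
    return C+D*((z-C[2])/D[:,2])[:,None]
E
python3 - <<'E'
import pickle,cv2,numpy as np
from h import *
for n,(a,b,c,d) in {"top":(195,110,335,240),"scene":(250,185,390,300)}.items():
    f=pickle.load(open(n+".pkl","rb"));im=f["image"][:,:,::-1]
    cv2.imwrite(f"pics/{n}_crop.png",cv2.resize(im[b:d,a:c],None,fx=5 if n=="scene" else 4.5,fy=5 if n=="scene" else 4.5,interpolation=cv2.INTER_CUBIC))
    g=cv2.cvtColor(np.ascontiguousarray(im),cv2.COLOR_BGR2HSV)
    V=g[...,2].astype(int);S=g[...,1]
    m=((V>60)&(S<70)).astype(np.uint8)*255
    k,l,st,ce=cv2.connectedComponentsWithStats(m,connectivity=4)
    for i in range(1,k):
        x,y=ce[i]
        if a<x<c and b<y<d and st[i,4]>12: print(n,ce[i].round(1),st[i],ray(f,[ce[i]],.1355).round(4))
E
```

```text
top [267.6 162.7] [ 217  125  101   75 4911] [[0.6466 0.0295 0.1355]]
top [222.5 204.4] [218 200  10  10  74] [[0.5413 0.1431 0.1355]]
top [241.1 207.9] [239 203   5  10  38] [[0.5323 0.0966 0.1355]]
top [260.5 211.5] [256 207  10  10  71] [[0.5231 0.0481 0.1355]]
top [287.4 216.6] [277 212  21  11 155] [[ 0.5099 -0.0196  0.1355]]
scene [267.9 191.5] [     0      0    560    420 147958] [[0.405  0.0338 0.1355]]
scene [328.8 201.6] [325 198   9   8  57] [[0.5427 0.1399 0.1355]]
scene [314.4 208.3] [311 205   8   8  35] [[0.5336 0.0937 0.1355]]
scene [299.  215.4] [294 212  11   8  64] [[0.5243 0.0455 0.1355]]
scene [324.4 252.3] [ 273  212  107   81 4126] [[0.655  0.0177 0.1355]]
scene [276.9 225.7] [267 220  20  13 141] [[ 0.5111 -0.0222  0.1355]]
```

View pics/top_crop.png

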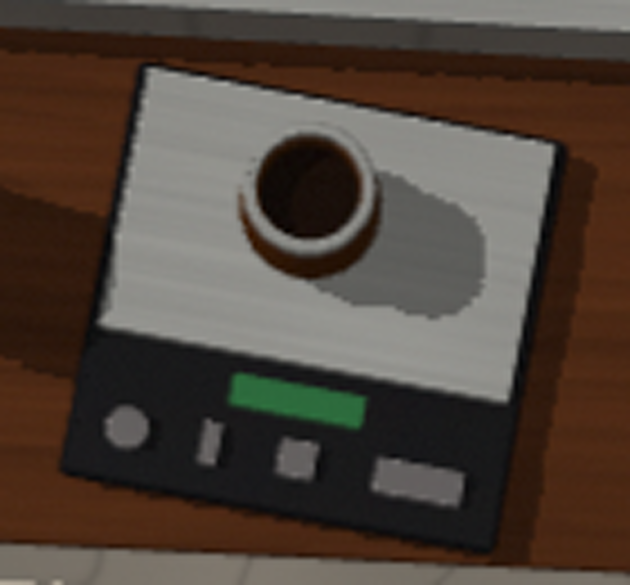

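View pics/scene_crop.png

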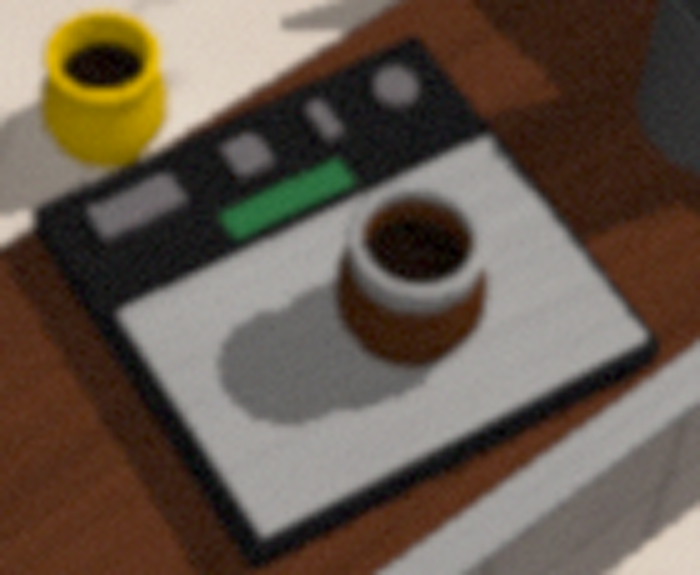

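The two views agree within 3 mm, and the spacings match the spec: power–unit is 97 mm (96 given) and power–tare is 166 mm (165 given). The scale's yaw is about -10.9°. I'll close the fingers and move across at a safe height.

```bash
python3 -c "
from bench import *
f=grab_frame('wrist');print(f['hand_eye'],f['vfov'])"
python3 -m jog '[[[0,0,20,0,0,0,0],[10,30,10,0,0,5,0],[20,45,0,0,0,7,0],[25,50,0,0,0,7,0],[25,50,0,0,0,7,0],[25,50,0,0,0,7,0],[25,50,0,0,0,7,0],[25,50,0,0,0,7,0]]]' 20
```

```text
[[ 9.99999297e-01 -4.01329330e-04 -1.11574581e-03 -2.32723829e-04]
 [ 9.52099195e-04 -2.89071387e-01  9.57307070e-01 -1.42887876e-01]
 [-7.06725593e-04 -9.57307460e-01 -2.89070801e-01  7.41024519e-02]
 [ 0.00000000e+00  0.00000000e+00  0.00000000e+00  1.00000000e+00]] 62.237277428252455
clock: 1.15
position: [0.3875, -0.193, 0.2591]
orientation: [[0.95, -0.004, 0.311], [-0.311, 0.002, 0.95], [-0.004, -1.0, 0.001]]
wrist_force: [0.2, -1.2, -1.0]
opening: -0.0
```

```bash
python3 -m jog '[[[25,50,0,0,0,4,0],[25,50,0,0,0,3,0],[28,50,0,0,0,0,0],[28,50,-10,0,0,0,0],[25,30,-10,0,0,0,0],[0,0,0,0,0,0,0]]]'
cat > w.py <<'E'
import sys,cv2,numpy as np
from bench import *
from h import *
s=sense();f=grab_frame('wrist');im=np.ascontiguousarray(f["image"][:,:,::-1])
cv2.imwrite(sys.argv[1],im)
T=np.eye(4);T[:3,:3]=s["orientation"];T[:3,3]=s["position"]
W=T@np.array(f["hand_eye"]);M=np.linalg.inv(W)
print(s["clock"],np.round(s["position"],4),np.round(s["wrist_force"],2))
g=cv2.cvtColor(im,cv2.COLOR_BGR2HSV);m=((g[...,2]>60)&(g[...,1]<70)).astype(np.uint8)*255
k,l,st,ce=cv2.connectedComponentsWithStats(m,connectivity=4)
for i in range(1,k):
    if st[i,4]>80: print(ce[i].round(1),st[i],ray(f,[ce[i]],.1355,M[:3,:3],M[:3,3]).round(4))
E
python3 w.py pics/w1.png
```

```text
clock: 1.9
position: [0.5216, 0.0491, 0.2381]
orientation: [[0.983, -0.003, 0.182], [-0.182, 0.001, 0.983], [-0.004, -1.0, 0.001]]
wrist_force: [-0.3, -1.2, -0.2]
opening: -0.003
1.9 [0.5216 0.0491 0.2381] [-0.32 -1.18 -0.15]
[101.8 184.6] [    0     0   250   417 68423] [[0.3934 0.096  0.1355]]
[454.1 179.4] [  355    32   205   312 48732] [[0.6432 0.0535 0.1355]]
[293.7  74.5] [ 276   55   37   40 1123] [[0.5428 0.1433 0.1355]]
[292.8 146.6] [276 139  35  16 548] [[0.5338 0.0973 0.1355]]
[292.  213.5] [278 199  30  30 866] [[0.5245 0.0496 0.1355]]
[277.2 284.2] [268 260  18  53 717] [[ 0.5027 -0.0052  0.1355]]
[298.2 283.8] [291 260  17  53 709] [[ 0.519  -0.0079  0.1355]]
[169.2 375.8] [159 361  29  29 163] [[ 0.3944 -0.0746  0.1355]]
[ 85.8 414.8] [ 73 409  23  11 184] [[ 0.3079 -0.1028  0.1355]]
[490. 415.] [480 410  24  10 192] [[ 0.6652 -0.1681  0.1355]]
```

View pics/w1.png

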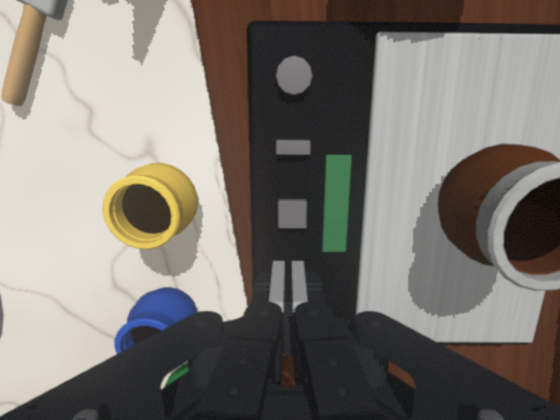

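The wrist view shows the power key at (294,75), timer at (293,147), unit at (292,213), and the closed fingertips near (288,265). It puts the keys within about 3 mm of the other two views. Next I'll move over the power key and come down to 10 mm above it.

```bash
python3 -m jog '[[[10,47,0,0,0,0,0],[11,47,-10,0,0,0,0],[0,0,-40,0,0,0,0],[0,0,-30,0,0,0,0],[0,0,-10,0,0,0,0],[0,0,0,0,0,0,0]]]'; python3 w.py pics/w2.png
```

```text
clock: 2.7
position: [0.542, 0.1395, 0.1497]
orientation: [[0.982, 0.001, 0.189], [-0.189, 0.0, 0.982], [0.001, -1.0, 0.0]]
wrist_force: [-0.4, -0.4, 0.3]
opening: -0.006
2.7 [0.542  0.1395 0.1497] [-0.39 -0.41  0.3 ]
[ 73.8 185.7] [    0     0   211   417 53861] [[0.4529 0.1982 0.1355]]
[478.6 278.6] [  386   204   174   169 24697] [[0.6348 0.1147 0.1355]]
[287.8 269. ] [ 263  233   55   80 2705] [[0.5419 0.1381 0.1355]]
[175.  373.9] [160 360  30  30 391] [[0.4691 0.0878 0.1355]]
[401.1 374.3] [387 360  30  30 386] [[0.591  0.0639 0.1355]]
[ 85.8 414.7] [ 72 409  25  11 219] [[0.4105 0.0699 0.1355]]
[489.6 414.7] [479 409  25  11 216] [[0.6385 0.0256 0.1355]]
```

View pics/w2.png

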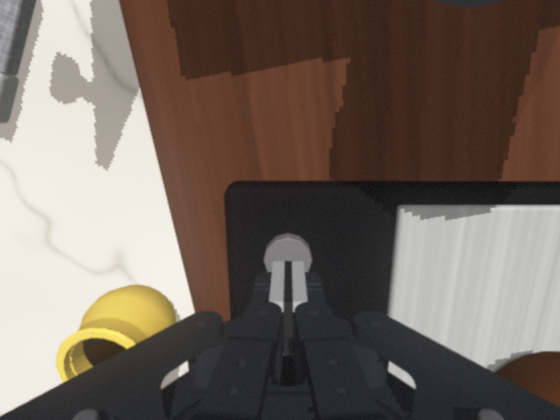

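```bash
python3 -m jog '[[[0,3,-5,0,0,0,0],[0,0,-4,0,0,0,0],[0,0,-2,0,0,0,0],[0,0,0,0,0,0,0]]]'; python3 -m jog '[[[0,0,-3,0,0,0,0],[0,0,0,0,0,0,0]]]';  python3 -m jog '[[[0,0,-2,0,0,0,0],[0,0,0,0,0,0,0]]]'
```

```text
clock: 3.25
position: [0.5433, 0.1424, 0.1411]
orientation: [[0.982, 0.005, 0.189], [-0.189, 0.0, 0.982], [0.005, -1.0, 0.002]]
wrist_force: [-0.8, -1.0, 0.4]
opening: -0.002
clock: 3.5
position: [0.5433, 0.1424, 0.1379]
orientation: [[0.982, 0.006, 0.189], [-0.189, 0.001, 0.982], [0.005, -1.0, 0.002]]
wrist_force: [0.3, 0.4, 0.5]
opening: 0.001
clock: 3.75
position: [0.5433, 0.1424, 0.1358]
orientation: [[0.982, 0.006, 0.189], [-0.189, 0.001, 0.982], [0.005, -1.0, 0.002]]
wrist_force: [-0.2, 1.0, -0.2]
opening: -0.003
```

```bash
for i in 1; do python3 -m jog '[[[0,0,-1.5,0,0,0,0],[0,0,0,0,0,0,0]]]'; python3 -m jog '[[[0,0,-1.5,0,0,0,0],[0,0,0,0,0,0,0]]]'; done
```

```text
clock: 4.0
position: [0.5434, 0.1425, 0.1345]
orientation: [[0.982, 0.006, 0.189], [-0.189, 0.001, 0.982], [0.006, -1.0, 0.002]]
wrist_force: [-0.0, -1.0, 2.4]
opening: -0.0
clock: 4.25
position: [0.5434, 0.1425, 0.1333]
orientation: [[0.982, 0.006, 0.189], [-0.189, 0.001, 0.982], [0.006, -1.0, 0.002]]
wrist_force: [-1.4, -0.9, 5.0]
opening: -0.003
```

```bash
python3 -m jog '[[[0,0,-1.5,0,0,0,0],[0,0,0,0,0,0,0]]]'; python3 w.py pics/w3.png | head -1; python3 -m jog '[[[0,0,5,0,0,0,0],[0,0,15,0,0,0,0],[0,0,10,0,0,0,0],[0,0,0,0,0,0,0]]]'; python3 w.py pics/w4.png
```

```text
clock: 4.5
position: [0.5435, 0.1425, 0.1322]
orientation: [[0.982, 0.007, 0.189], [-0.189, 0.001, 0.982], [0.006, -1.0, 0.002]]
wrist_force: [-2.5, 0.1, 6.3]
opening: 0.003
4.5 [0.5435 0.1425 0.1322] [-2.48  0.05  6.35]
clock: 5.05
position: [0.5437, 0.1425, 0.1648]
orientation: [[0.982, 0.008, 0.189], [-0.189, 0.001, 0.982], [0.007, -1.0, 0.002]]
wrist_force: [0.1, 0.3, -1.0]
opening: 0.001
5.05 [0.5437 0.1425 0.1648] [ 0.1   0.3  -1.04]
[ 76.3 185.6] [    0     0   211   417 56101] [[0.4465 0.1998 0.1355]]
[471.9 272.3] [  376   202   184   160 24884] [[0.6411 0.1125 0.1355]]
[286.5 267.6] [ 263  229   51   84 2683] [[0.5418 0.135  0.1355]]
[175. 374.] [160 360  30  30 396] [[0.4629 0.0793 0.1355]]
[401.1 374.3] [387 360  30  30 388] [[0.5962 0.0524 0.1355]]
[287.6 381.8] [281 377  14  10 114] [[0.5281 0.0605 0.1355]]
[ 85.7 414.7] [ 72 409  25  11 218] [[0.3991 0.0601 0.1355]]
[489.7 414.7] [479 409  25  11 211] [[0.6486 0.0099 0.1355]]
```

View pics/w3.png

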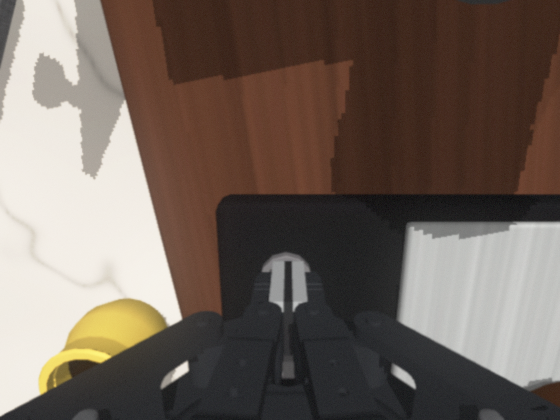

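View pics/w4.png

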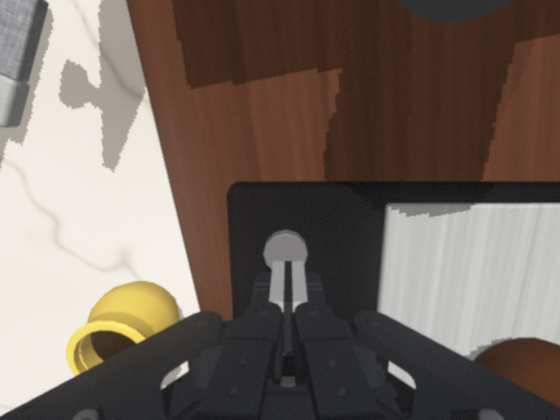

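The pictures show the fingertip on the round key at (287,265) with 6.3 N, then the key free again at (286,245). Power is pressed, so I'll go to the unit key.

```bash
python3 -m jog '[[[-10,-47,0,0,0,0,0],[-10,-47,0,0,0,0,0],[0,0,-5,0,0,0,0],[0,0,0,0,0,0,0]]]'; python3 w.py pics/w5.png
```

```text
clock: 5.6
position: [0.5224, 0.0466, 0.1577]
orientation: [[0.982, 0.005, 0.188], [-0.188, 0.001, 0.982], [0.005, -1.0, 0.002]]
wrist_force: [-0.0, -0.0, -0.2]
opening: 0.0
5.6 [0.5224 0.0466 0.1577] [-0.01 -0.05 -0.16]
[ 87.6 182.7] [    0     0   223   417 57253] [[0.4353 0.1047 0.1355]]
[475.5 181.2] [  384     0   176   408 52821] [[0.6197 0.0698 0.1355]]
[291.3  51.2] [ 264   21   56   61 2589] [[0.5427 0.1432 0.1355]]
[290.9 159. ] [ 265  148   52   23 1169] [[0.5338 0.0972 0.1355]]
[289.5 267.2] [ 259  232   62   81 2804] [[0.5226 0.0423 0.1355]]
[287.6 371.2] [281 354  15  33 381] [[ 0.5093 -0.0218  0.1355]]
[181.5 369.7] [173 360  17  21 213] [[ 0.4498 -0.009   0.1355]]
[401.1 374.3] [387 360  30  30 385] [[ 0.5733 -0.0367  0.1355]]
[ 85.7 414.7] [ 72 409  26  11 222] [[ 0.384  -0.0298  0.1355]]
[489.7 414.7] [479 409  26  11 214] [[ 0.6234 -0.0772  0.1355]]
```

View pics/w5.png

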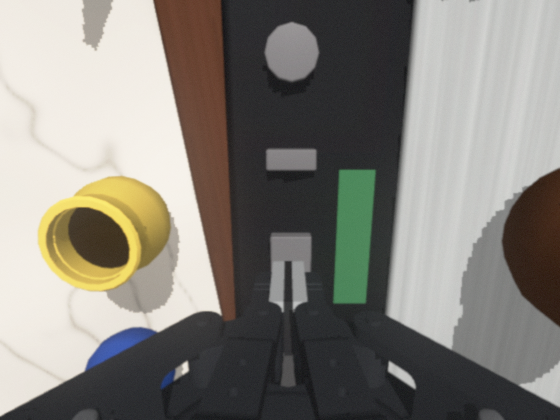

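The power key still reads (0.5427, 0.1432), so the scale hasn't moved. The unit key shows at (291,248), directly ahead of the fingertips.

```bash
python3 -m jog '[[[1.5,1.5,-8,0,0,0,0],[0,0,-8,0,0,0,0],[0,0,-3,0,0,0,0],[0,0,0,0,0,0,0]]]'; python3 -m jog '[[[0,0,-2,0,0,0,0],[0,0,-1.5,0,0,0,0],[0,0,0,0,0,0,0]]]'
```

```text
clock: 6.15
position: [0.5242, 0.0504, 0.137]
orientation: [[0.983, 0.004, 0.185], [-0.185, 0.001, 0.983], [0.004, -1.0, 0.002]]
wrist_force: [-0.1, 0.3, -0.4]
opening: -0.001
clock: 6.52
position: [0.5244, 0.0504, 0.134]
orientation: [[0.983, 0.005, 0.185], [-0.185, 0.001, 0.983], [0.005, -1.0, 0.002]]
wrist_force: [-1.9, 0.3, 4.6]
opening: 0.001
```

```bash
python3 -m jog '[[[0,0,-1.7,0,0,0,0],[0,0,0,0,0,0,0]]]'; python3 -m jog '[[[0,0,5,0,0,0,0],[0,0,15,0,0,0,0],[0,0,5,0,0,0,0],[0,0,0,0,0,0,0]]]'; python3 w.py pics/w6.png|head -6
```

```text
clock: 6.78
position: [0.5244, 0.0504, 0.1327]
orientation: [[0.983, 0.006, 0.185], [-0.185, 0.001, 0.983], [0.006, -1.0, 0.002]]
wrist_force: [-3.9, 1.1, 5.7]
opening: -0.003
clock: 7.28
position: [0.5247, 0.0503, 0.1597]
orientation: [[0.983, 0.007, 0.185], [-0.185, 0.001, 0.983], [0.006, -1.0, 0.002]]
wrist_force: [-0.8, 0.2, 1.0]
opening: 0.003
7.275 [0.5247 0.0503 0.1597] [-0.79  0.19  0.97]
[ 86.5 183.1] [    0     0   222   417 56879] [[0.4358 0.1079 0.1355]]
[472.6 178.1] [  380     0   180   408 53032] [[0.6217 0.075  0.1355]]
[288.3  61.9] [ 261   33   55   59 2474] [[0.5427 0.1432 0.1355]]
[288.  166.8] [ 263  156   51   23 1135] [[0.5339 0.0972 0.1355]]
[287.6 270.4] [ 262  238   58   75 2509] [[0.5236 0.0434 0.1355]]
```

View pics/w6.png

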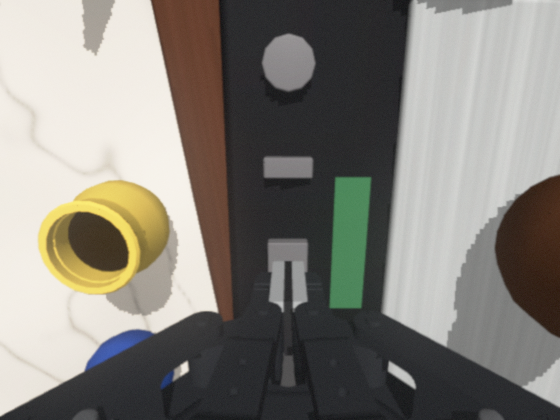

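Unit took 5.7 N with about 2.8 mm of travel and has sprung back; the scale hasn't moved. Now the tare key.

```bash
python3 -m jog '[[[-7,-35,0,0,0,0,0],[-7,-34,0,0,0,0,0],[0,0,0,0,0,0,0]]]'; python3 w.py pics/w7.png
```

```text
clock: 7.7
position: [0.5099, -0.02, 0.1585]
orientation: [[0.983, 0.005, 0.184], [-0.184, 0.001, 0.983], [0.005, -1.0, 0.002]]
wrist_force: [1.4, 0.5, 0.7]
opening: -0.0
7.7 [ 0.5099 -0.02    0.1585] [1.36 0.47 0.71]
[ 99.1 182.1] [    0     0   237   417 52478] [[0.4276 0.0368 0.1355]]
[292.1   6. ] [263   0  58  14 750] [[0.5333 0.094  0.1355]]
[474.7 171.4] [  383     0   177   326 50094] [[0.6073 0.0082 0.1355]]
[290.9 117.8] [ 268   94   47   49 2214] [[0.5245 0.0491 0.1355]]
[289.  254.5] [ 254  207   61  106 3759] [[ 0.5112 -0.0176  0.1355]]
[ 85.8 414.7] [ 72 409  26  11 220] [[ 0.3712 -0.0977  0.1355]]
[489.8 414.7] [479 409  25  11 211] [[ 0.6119 -0.1443  0.1355]]
```

View pics/w7.png

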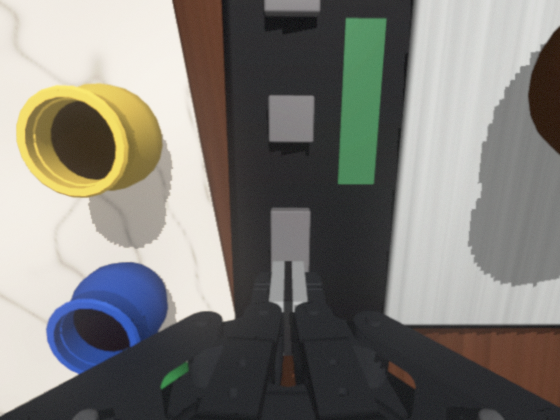

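The tare key shows at (291,235), right under the fingertips, and the unit key is up at (291,118).

```bash
python3 -m jog '[[[1,0,-9,0,0,0,0],[0,0,-8,0,0,0,0],[0,0,-3,0,0,0,0],[0,0,0,0,0,0,0]]]'; python3 -m jog '[[[0,0,-2.5,0,0,0,0],[0,0,-1.5,0,0,0,0],[0,0,0,0,0,0,0]]]'
```

```text
clock: 8.25
position: [0.5111, -0.0171, 0.1362]
orientation: [[0.983, 0.004, 0.181], [-0.181, 0.002, 0.983], [0.004, -1.0, 0.003]]
wrist_force: [1.0, 0.2, 0.5]
opening: 0.002
clock: 8.62
position: [0.5113, -0.017, 0.1329]
orientation: [[0.983, 0.005, 0.181], [-0.181, 0.002, 0.983], [0.005, -1.0, 0.003]]
wrist_force: [-2.5, 0.4, 5.5]
opening: 0.001
```

```bash
python3 -m jog '[[[0,0,-1.2,0,0,0,0],[0,0,0,0,0,0,0]]]'; python3 -m jog '[[[0,0,5,0,0,0,0],[0,0,15,0,0,0,0],[0,0,30,0,0,0,0],[0,0,40,0,0,0,0],[-20,-40,20,0,0,0,0],[-20,-40,0,0,0,0,0],[0,0,0,0,0,0,0]]]'
python3 - <<'E'
from bench import *
from h import *
import cv2
f=grab_frame("top");im=np.ascontiguousarray(f["image"][:,:,::-1]);cv2.imwrite("pics/top1.png",im)
f=grab_frame("scene");im=np.ascontiguousarray(f["image"][:,:,::-1]);cv2.imwrite("pics/scene1.png",im)
E
python3 w.py pics/w8.png
```

```text
clock: 8.88
position: [0.5113, -0.017, 0.1324]
orientation: [[0.983, 0.006, 0.181], [-0.181, 0.002, 0.983], [0.005, -1.0, 0.003]]
wrist_force: [-2.6, 0.7, 5.3]
opening: 0.002
clock: 9.75
position: [0.4702, -0.0986, 0.2515]
orientation: [[0.984, 0.009, 0.18], [-0.18, 0.0, 0.984], [0.009, -1.0, 0.002]]
wrist_force: [-0.0, -0.1, 0.3]
opening: 0.002
9.85 [ 0.471  -0.0969  0.2512] [0.03 0.94 0.25]
[120.  187.9] [    0     0   317   417 79545] [[ 0.3503 -0.0569  0.1355]]
[327.1   1.3] [310   0  33   4 118] [[0.5232 0.0389 0.1355]]
[476.7  81.4] [  390     0   170   159 25181] [[ 0.6195 -0.0287  0.1355]]
[322.5  94.2] [ 307   57   33   76 2245] [[ 0.5114 -0.0179  0.1355]]
[287.6 371.4] [280 354  17  34 469] [[ 0.4451 -0.2455  0.1355]]
[174.5 374.3] [159 360  31  30 414] [[ 0.3444 -0.2297  0.1355]]
[ 85.8 414.6] [ 72 409  26  11 212] [[ 0.25   -0.2591  0.1355]]
[489.9 414.8] [479 409  25  11 208] [[ 0.6251 -0.3312  0.1355]]
```

View pics/w8.png

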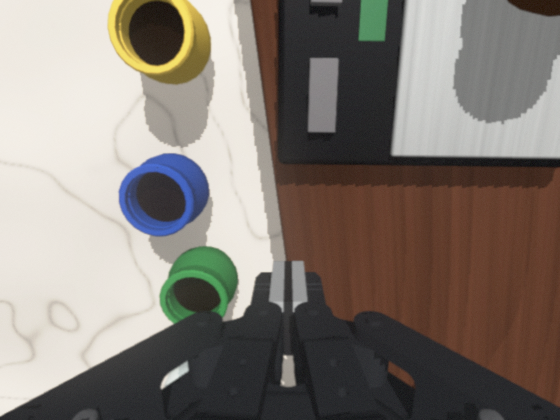

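View pics/scene1.png

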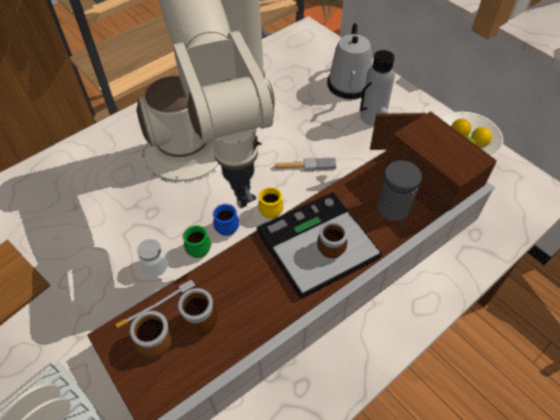

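The hand is clear at z = 0.25 with about 0 N at the wrist. The scale, its gourd and everything else are at the same pixels as at the start (gourd at (333,237), scale corners unchanged), and the tare key is free at (322,94).

```bash
python3 -c "
from bench import *
s=sense();print(s['clock'],abs(s['joint_vel']).max() if hasattr(s['joint_vel'],'max') else s['joint_vel']);print(hand_in())"
```

```text
9.9 0.015361457753901273
the job is handed in; nothing more can be done
None
```

I pressed power, then unit, then tare, each on its own with the closed fingertips, and handed the job in at 9.9 s of the 38 s allowed. The hand ended clear, about 10 cm off to the side of the tare key at z = 0.25 m.

| Key | Highest force read | Travel from the nominal top |
|---|---|---|
| Power | 6.3 N | about 3.3 mm |
| Unit | 5.7 N | about 2.8 mm |
| Tare | 5.5 N | about 3.1 mm |

- **Registering:** each press was above the 3.8 N and 1.5 mm needed. I can only infer that the keys registered, because nothing reports it. The last small step on tare gave 5.3 N after 5.5 N, which is within the sensor noise of about 1 N.
- **Sideways force:** a sideways force of up to about 4 N showed while pressing.
- **Scale position:** the keys measured in the same place before and after the power and unit presses, to within 0.5 mm. The tare key matched to within 0.3 mm afterwards. The three cameras differed by up to 3 to 4 mm along y on where the keys lay.
- **Everything else:** the last scene picture shows the gourd, the other items and the timer key where they stood, with near-zero force at the wrist. I compared that picture by eye, and I saved a final top view but didn't look at it.

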